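# Lock the bayonet fuse carrier into its base

## Robot

A 6-joint arm with a two-finger parallel gripper is mounted at the origin on the work surface. World frame = base frame: x ahead of the robot, y to its left, z up, the work surface at z = 0. Lengths are in m, angles in degrees, forces in N, time in s.
With the tool pointing down it reaches from about 0.325 to 0.75 m from the base axis. Payload 7.6 kg.
Tool frame: the origin (TCP) lies at the very end of the fingers, on their centre line; the grasp point (between the pads) lies 19 mm behind it; z points along the fingers, y is the line along which they close (so a half turn about z gives the same grasp; the last joint's range is limited). The gripper opens to 85 mm and grips with 20 to 120 N. Pads are 22 mm wide; open, the fingers measure 114 mm over their backs; the gripper's body (76 mm by 85 mm) begins 54 mm behind the grasp point. The pads swing forward as they close: fully open they stand 13 mm farther back than shut.
Start: joints at [71.603, 2.991, 80.254, -0, 96.75, -4.028], TCP at [0.13, 0.509, 0.231] pointing down, gripper open.
Joint ranges: [-166.34, 166.34], [-52.06, 124.39], [6.96, 135.62], [-60.46, 240.46], [14.63, 156.25], [-167.68, 167.68]. Speed limits (degrees/s): [147.25, 147.25, 172.46, 180, 180, 180].

## Interface

Orientations are given as [roll, pitch, yaw] about the fixed x, y, z axes, in that order (R = Rz(yaw) Ry(pitch) Rx(roll)).
In Python, from rig import state, snapshot, calibration, order, spot_in gives the robot as it stands.
- The arm moves only by the tool apply_moves, never from a script. Its argument "deltas" is a list of rows, each a list of 7 numbers: the shift along the tool's x, y, z in mm, then the turn, a rotation vector about the tool's x, y, z in rad, then the finger opening in mm, from 0 to 85.4. A call has 1 to 5 rows; each row shifts and turns the commanded pose from where the row before left it, along the tool's axes as they then stand; what a row does not reach is not made up. A row lasts 1/12 s, in which the tool goes at most 41.7 mm and 7.16 degrees, less where a joint would pass 70% of its speed; a pose out of reach is approached as far as the arm can. A call with a gripper value outside its range is refused whole. The fingers move at their own pace and stop on an object; "grip_force" is the grip in N (left out, the last holds). Time passes only in rows, so rows that do not move let the fingers close. It gives the time, the measured TCP pose, the force, the opening and the grip force at its end, in the units of the state.
- state(): the state, without advancing time (a new reading comes with each control period).
- snapshot(name): name is "scene" or "top" or "wrist"; returns the picture (480x640x3 uint8, blue, green, red); there is no depth.
- calibration(name): a dict with "fx", "fy", "cx", "cy" (pixels), "position" and "rotation" of the camera in the world. Camera axes: x right, y down, z forward; pixel columns grow to the right and rows downward; lengths in m; the calibration is good to about 2 mm. The wrist camera is an equidistant fisheye: a pixel r from the principal point sees the ray r / f radians off the axis. A picture is of the moment at which its call begins: read the wrist's pose just before it. calibration takes no time and is no camera call; for the wrist camera it gives the pose at the moment of the call.
- order.close_job(): hands the job in; it is judged then, once.
Trained networks look in the newest picture that a camera, given by its name, has taken for a name from the list of things; names that differ only in an ending like _2 or _b are one class to them, and where a whole thing is asked for, a point or a joint stands for the part that bears it (a point fixed in the world has none). Each returns a list of dicts, best first, with "confidence" (0 to 1); they miss things now and then, are a little off and sometimes report something else, mostly with a low value. They report only what shows in the picture. A call takes as long as a camera call.
- spot_in(camera, target): "box" ([centre column, centre row, width, height] in pixels, round what is visible of it).
The state is a dict: "time": time; "q": joint angles; "qvel": joint speeds; "joint_torque": joint torques, N m; "tool_pos": TCP position; "eef_rot": TCP orientation; "ft_force": force on the tool from outside, world axes, zero at the start; "moment": the same for the moment, N m; "grip_width": finger opening in m; "finger_force": force on a finger pad.
Only numpy, scipy, OpenCV 4.12 (cv2) and the standard library are available. Lean on these libraries where they do the work, as an engineer would, in place of code of your own. Each camera call takes 0.05 s, during which the arm holds its last target. There are 200 camera calls.

## Task

Fit the white fuse carrier that has the wing grip and two side lugs into the bayonet socket of the fuse base: feel gently for the slots, push it down against the spring, twist it clockwise (seen from above) a quarter turn until it meets its stop and springs up locked, and let go of it. The ceramic chips easily, so never force it against the socket, and leave the round-headed carrier, torch, padlock and screwdriver where they are.

Things in the scene. Friction and masses are not known exactly. Their poses are not given: they have to be found in the camera images.
- carrier: Fuse carrier to fit: white ceramic, about 100 g, 72 mm tall, standing upright. Origin at the centre of the stem's underside, z up. Stem 28 mm diameter, foot tapered to 23 mm over the lowest 4 mm. Two lugs on the stem point along +x and -x. Flange 48 mm diameter, 31 to 38 mm above the origin; over it a wing grip. A half turn about z gives the same part.
- carrier_wing (a point): Point to grip, on the carrier's axis 60 mm above its origin, axes as the carrier's. The wing is a flat upright bar 44 mm long along x, 14 mm thick along y, from 38 to 72 mm above the carrier's origin; pinch it across y.
- carrier_lugs (a point): Middle of the lugs, on the carrier's axis 15 mm above its origin. The two lugs reach 21.5 mm from the axis along +x and -x, each 8 mm wide and 6 mm high (12 to 18 mm above the carrier's origin).
- fusebase: Fuse base fixed to the shelf: grey plastic box 104 x 104 mm, 44 mm high, a short white conduit stub on its +x side. Origin at the centre of its underside, z up. In its middle a round white ceramic insert, 67 mm diameter, stands to 50 mm above the origin and holds the bayonet socket. More than 50 N between carrier and base chips the ceramic.
- socket_mouth (a point): Centre of the socket's mouth, 50 mm above the base's origin. Bore 30 mm diameter. Two opposite entry slots, 11 mm wide, reach 24 mm from the axis. They lie only roughly along the base's x: the insert is turned up to 0.6 rad either way by an unreported amount (it is stiff, does not turn in use), so feel or look for the slots. Lugs not over the slots stand on this level.
- socket_lip (a point): On the socket's axis at the underside of the 8 mm lip, 42 mm above the base's origin. Lug tops must go below it to turn. From the slots the carrier turns only clockwise from above, about 90 degrees to a hard stop, where 3 mm notches in the lip's underside let it spring up and lock: carrier origin then 27 mm above the base's origin (24 if let go short of the notches).
- socket_spring (a point): Free top of the brass spring contact in the bore, 35 mm above the base's origin. It pushes the carrier up with 0.6 N per mm and bottoms after 15.5 mm. A carrier let go in the slots, not turned, rests on it with its origin about 34 mm above the base's origin.
- roundcarrier: Another white ceramic carrier, which does not fit: stout plain 42 mm stem without lugs, 52 mm flange, round 36 mm knob head, 66 mm tall, standing upright. Origin at the centre of its underside. Leave it alone.
- torch: Red plastic torch lying down, 165 mm long along its x, 52 mm high at the head (+x end). Origin on the shelf under its body. Leave it alone.
- padlock: Steel padlock lying flat, body 34 x 46 x 20 mm, shackle out to 47 mm along +x. Origin under the body's centre. Leave it alone.
- screwdriver: Green-handled screwdriver lying along its x, handle to -x. Origin under its middle, on the shelf. Leave it alone.

How it is judged (in metres and radians):
On the way:
1. the carrier is upright in the socket with its lugs through the slots, pushed down against the spring (its origin under 31 mm above the base's origin) (z of carrier in the frame of fusebase below 0.031 m and horizontal distance between carrier and fusebase below 0.004 m and angle between carrier's own z axis and vertical below 0.12 rad), for 0.1 s.
At the end, for the whole second after the job is handed in: The wing-grip carrier is released and at rest in the socket, upright within 0.1 rad and within 4 mm of the socket's axis, sprung up into its lock notches: its origin 25.6 to 28.5 mm above the base's origin (27 when locked; 24 when only under the lip, about 34 when not turned) (z of carrier in the frame of fusebase between 0.0256 and 0.0285 m and horizontal distance between carrier and fusebase below 0.004 m and angle between carrier's own z axis and vertical below 0.1 rad and linear speed of carrier below 0.02 m/s and contact force between carrier and the fingers below 0.1 N); the robot touches nothing.
It fails at once if the carrier is forced against the fuse base with more than 50 N (contact force between carrier and fusebase above 50 N).
It fails at once if the round-headed carrier is moved by more than 25 mm (distance of roundcarrier from where it was at the start of the episode above 0.025 m).
It fails at once if the torch is moved by more than 25 mm (distance of torch from where it was at the start of the episode above 0.025 m).
It fails at once if the padlock is moved by more than 25 mm (distance of padlock from where it was at the start of the episode above 0.025 m).
It fails at once if the screwdriver is moved by more than 25 mm (distance of screwdriver from where it was at the start of the episode above 0.025 m).
It also fails if it takes over 72 s, if anything falls off the work surface, if the arm or the gripper's body presses on something with over 40 N, if the wrist force passes 120 N, or if a joint passes its speed limit or range.

## Working session

There is one attempt and no reset: what is moved stays moved. The work goes in short steps, Python scripts to look and compute and a tool call to move; the robot and the scene stay as the last step left them, time stands still between calls to the robot, and variables do not carry over. Pictures are saved under pics/ and viewed, at most 10 in all, crops included, and the job is handed in when it is done.

Besides the shell and the picture viewer there is one more tool, called after "Request:" as name(argument=value, ...), one argument or row to a line, values as JSON. apply_moves: Moves the arm, as the interface text tells. Its arguments: {"type":"object","properties":{"deltas":{"type":"array"},"grip_force":{"type":"number"}},"required":["deltas"]}

```bash
mkdir -p pics; ls; cat > h.py <<'E'
import numpy as np, cv2
from rig import state, snapshot, calibration, order, spot_in
def px2w(cam,u,v,z,c=None):
    c=c or calibration(cam); R=np.array(c["rotation"]); p=np.array(c["position"])
    x=(u-c["cx"])/c["fx"]; y=(v-c["cy"])/c["fy"]
    if cam=="wrist":
        r=np.hypot(x,y); d=np.array([0,0,1.]) if r<1e-9 else np.array([x/r*np.sin(r),y/r*np.sin(r),np.cos(r)])
    else: d=np.array([x,y,1.])
    d=R@d; return p+d*(z-p[2])/d[2]
def w2px(cam,P,c=None):
    c=c or calibration(cam); R=np.array(c["rotation"]); q=R.T@(np.array(P)-np.array(c["position"]))
    if cam=="wrist":
        h=np.hypot(q[0],q[1]); t=np.arctan2(h,q[2]); s=t/max(h,1e-9); return c["cx"]+c["fx"]*q[0]*s, c["cy"]+c["fy"]*q[1]*s
    return c["cx"]+c["fx"]*q[0]/q[2], c["cy"]+c["fy"]*q[1]/q[2]
E
python3 - <<'E'
from h import *
np.set_printoptions(precision=4,suppress=True)
print(state())
for c in ("top","wrist","scene"):
    k=calibration(c); im=snapshot(c); cv2.imwrite(f"pics/{c}0.png",im); print(c,k)
    for n in ("carrier","fusebase","roundcarrier","socket_mouth"):
        for d in spot_in(c,n)[:2]: print(n,d, px2w(c,*d["box"][:2],0.05,k))
E
```

```text
pics
{'time': 0.0, 'q': array([71.6011,  3.027 , 80.313 ,  0.0001, 96.7504, -4.0279]), 'qvel': array([ 0.0099, -0.0827, -0.1102, -0.0549,  0.113 , -0.015 ]), 'joint_torque': array([ -0.0008, -38.1664, -36.0189,  -0.0001,   0.0061,  -0.    ]), 'tool_pos': array([0.1302, 0.5083, 0.2305]), 'eef_rot': array([-179.9099,   -0.0064,  165.629 ]), 'ft_force': array([-0.4333,  1.5115,  0.0943]), 'moment': array([ 0.0677, -0.0477, -0.0043]), 'finger_force': 0.0, 'grip_width': 0.08538726387019589}
top {'fx': 545.1354781552722, 'fy': 545.1354781552722, 'cx': 321.119192865662, 'cy': 239.78599178783793, 'position': array([0.383 , 0.0384, 1.2429]), 'rotation': array([-168.9979,    0.3267,  -88.4746])}Traceback (most recent call last):
  File "<stdin>", line 7, in <module>
  File "h.py", line 9, in px2w
    d=R@d; return p+d*(z-p[2])/d[2]
                               ~^^^
IndexError: invalid index to scalar variable.
```

Rotation comes as roll-pitch-yaw degrees.

```bash
sed -i 's/R=np.array(c\["rotation"\])/R=Rot.from_euler("xyz",c["rotation"],degrees=True).as_matrix()/; 1a from scipy.spatial.transform import Rotation as Rot' h.py
python3 - <<'E'
from h import *
np.set_printoptions(precision=4,suppress=True)
for c in ("top","wrist","scene"):
    k=calibration(c); im=snapshot(c); cv2.imwrite(f"pics/{c}0.png",im); print(c,k)
    for n in ("carrier","fusebase","roundcarrier","socket_mouth"):
        for d in spot_in(c,n)[:2]: print(n,d, px2w(c,*d["box"][:2],0.05,k))
E
```

```text
top {'fx': 545.1354781552722, 'fy': 545.1354781552722, 'cx': 321.119192865662, 'cy': 239.78599178783793, 'position': array([0.383 , 0.0384, 1.2429]), 'rotation': array([-168.9979,    0.3267,  -88.4746])}
carrier {'box': [403.1, 291.6, 20.0, 22.5], 'confidence': 0.89} [ 0.5038 -0.1309  0.05  ]
fusebase {'box': [290.1, 273.5, 54.4, 58.6], 'confidence': 0.64} [0.5373 0.1177 0.05  ]
roundcarrier {'box': [470.7, 299.3, 27.0, 25.2], 'confidence': 0.63} [ 0.4909 -0.278   0.05  ]
socket_mouth {'box': [289.0, 270.9, 56.8, 64.0], 'confidence': 0.9} [0.543  0.1203 0.05  ]
wrist {'fx': 371.64829954431775, 'fy': 371.64829954431775, 'cx': 318.44723343754663, 'cy': 238.2153954563685, 'position': array([0.0605, 0.5262, 0.3742]), 'rotation': array([163.51  ,   0.0076,  75.5819])}
fusebase {'box': [134.8, 472.4, 25.1, 15.3], 'confidence': 0.58} [0.4477 0.1342 0.05  ]
socket_mouth {'box': [134.4, 471.7, 23.8, 9.8], 'confidence': 0.69} [0.446  0.1345 0.05  ]
scene {'fx': 485.075498817566, 'fy': 485.075498817566, 'cx': 325.51287911575196, 'cy': 244.15962570758722, 'position': array([1.0696, 0.4986, 0.8948]), 'rotation': array([-141.3593,    0.8281,  135.2346])}
carrier {'box': [316.0, 195.8, 20.0, 35.7], 'confidence': 0.78} [ 0.5131 -0.1125  0.05  ]
fusebase {'box': [381.8, 263.6, 67.3, 62.5], 'confidence': 0.75} [0.5552 0.1351 0.05  ]
fusebase {'box': [492.1, 316.2, 21.5, 31.2], 'confidence': 0.63} [0.4996 0.3755 0.05  ]
roundcarrier {'box': [279.4, 165.4, 15.5, 26.1], 'confidence': 0.92} [ 0.5034 -0.2577  0.05  ]
socket_mouth {'box': [380.6, 264.5, 67.4, 64.2], 'confidence': 0.72} [0.5588 0.1348 0.05  ]
socket_mouth {'box': [318.1, 345.3, 78.9, 60.2], 'confidence': 0.36} [0.7869 0.1762 0.05  ]
```

View pics/top0.png

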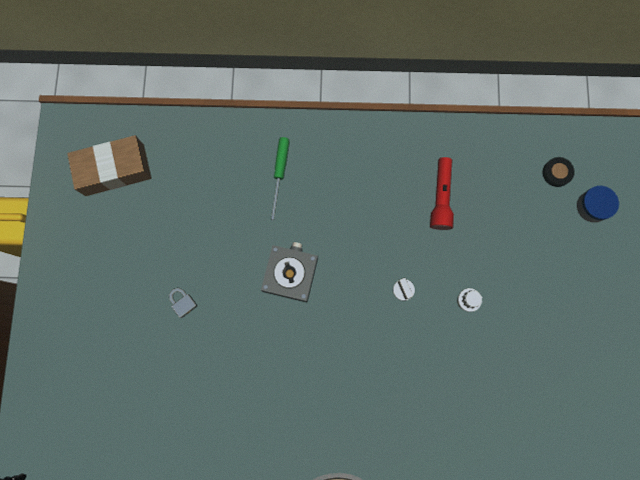

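The top view shows the base at (290,271) with its stub at (297,246), the wing carrier at (403,289), and the round carrier at (470,299). I'll fly over the base for a closer look on the way.

Request:
apply_moves(
  deltas=[
    [-25,-14,0,0,0,0,85],
    [-33,-18,0,0,0,0,85],
    [-33,-18,0,0,0,0,85],
    [-33,-18,0,0,0,0,85],
    [-33,-18,0,0,0,0,85],
  ],
)

```text
time: 1.27
tool_pos: [0.2619, 0.385, 0.2314]
eef_rot: [180.0, 0.0, 165.7]
ft_force: [0.5, 0.7, 1.5]
grip_width: 0.085
finger_force: 0.0
```

Request:
apply_moves(
  deltas=[
    [-33,-18,0,0,0,0,85],
    [-33,-18,0,0,0,0,85],
    [-33,-18,0,0,0,0,85],
    [-33,-18,0,0,0,0,85],
    [-33,-18,0,0,0,0,85],
  ],
)

```text
time: 1.68
tool_pos: [0.3996, 0.2567, 0.2316]
eef_rot: [180.0, 0.0, 165.6]
ft_force: [0.7, 1.2, 0.1]
grip_width: 0.0855
finger_force: 0.0
```

Request:
apply_moves(
  deltas=[
    [-33,-18,0,0,0,0,85],
    [-33,-18,0,0,0,0,85],
    [-33,-18,0,0,0,0,85],
    [-33,-18,0,0,0,0,85],
    [-30,-16,0,0,0,0,85],
  ],
)

```text
time: 2.1
tool_pos: [0.535, 0.1308, 0.2313]
eef_rot: [180.0, 0.0, 165.6]
ft_force: [-0.2, 1.4, 0.6]
grip_width: 0.0848
finger_force: 0.0
```

Request:
apply_moves(
  deltas=[
    [0,0,0,0,0,0,85],
    [0,0,0,0,0,0,85],
    [0,0,0,0,0,0,85],
  ],
)

```text
time: 2.35
tool_pos: [0.5333, 0.133, 0.2311]
eef_rot: [180.0, -0.0, 165.6]
ft_force: [-0.1, 0.1, 0.3]
grip_width: 0.0849
finger_force: 0.0
```

```bash
python3 - <<'E'
from h import *
np.set_printoptions(precision=4,suppress=True)
s=state(); print(s["time"],s["tool_pos"],s["eef_rot"],s["q"])
c="wrist"; k=calibration(c); im=snapshot(c); cv2.imwrite("pics/w1_raw.png",im); print(k)
for n in ("fusebase","socket_mouth"):
    for d in spot_in(c,n)[:2]: print(n,d, px2w(c,*d["box"][:2],0.05,k))
P=np.array(w2px(c,[.54,.12,.05],k)); print(P)
u,v=P.astype(int); u=np.clip(u,130,510); v=np.clip(v,110,370)
cv2.imwrite("pics/w1.png",cv2.resize(im[v-110:v+110,u-130:u+130],None,fx=2.7,fy=2.7,interpolation=cv2.INTER_CUBIC)); print(u-130,v-110)
E
```

```text
2.35 [0.5333 0.133  0.2311] [179.9884  -0.0368 165.6245] [ 10.1429   7.0126  76.0086   0.0261  97.0074 -65.4784]
{'fx': 371.64829954431775, 'fy': 371.64829954431775, 'cx': 318.44723343754663, 'cy': 238.2153954563685, 'position': array([0.4636, 0.1506, 0.3743]), 'rotation': array([163.5428,  -0.0209,  75.5781])}
fusebase {'box': [306.6, 224.7, 114.4, 129.6], 'confidence': 0.77} [0.5415 0.1197 0.05  ]
fusebase {'box': [77.3, 254.8, 55.8, 50.3], 'confidence': 0.71} [ 0.5096 -0.1302  0.05  ]
socket_mouth {'box': [305.1, 223.1, 116.9, 126.6], 'confidence': 0.89} [0.5397 0.1188 0.05  ]
socket_mouth {'box': [77.3, 254.9, 56.8, 53.4], 'confidence': 0.48} [ 0.5097 -0.1302  0.05  ]
[306.5162 223.0605]
176 113
```

View pics/w1.png

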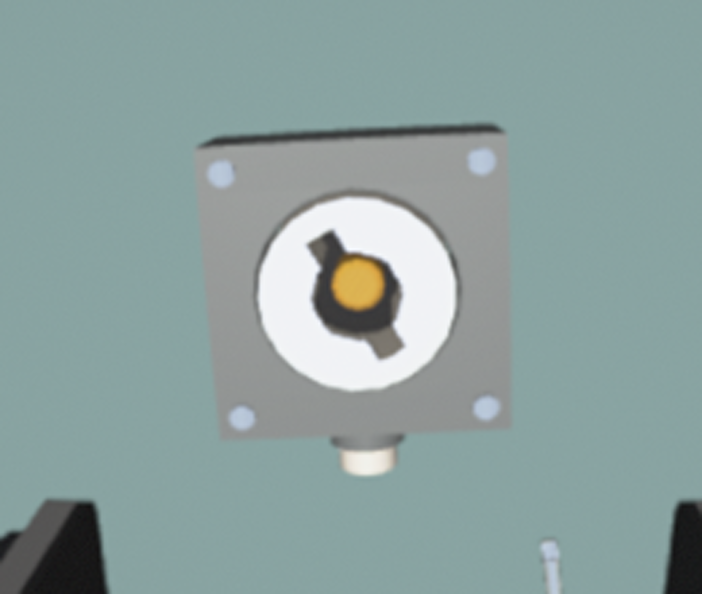

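The crop shows the white insert centred at about (357,292), with slots from (322,240) to (388,348) in crop pixels. I'll back-project both contours onto z=0.05.

```bash
cat > slot.py <<'E'
from h import *
from scipy.optimize import least_squares
def circ(X):
    f=least_squares(lambda p:np.hypot(X[:,0]-p[0],X[:,1]-p[1])-p[2],[*X.mean(0),.03],loss="soft_l1",f_scale=.0005); return f.x, np.sqrt((f.fun**2).mean())
def socket(im,k,u0,v0,z=0.05,rad=75):
    S=4; a,b=u0-rad,v0-rad
    g=cv2.resize(im[b:b+2*rad,a:a+2*rad],None,fx=S,fy=S,interpolation=cv2.INTER_CUBIC)
    m=(g.min(2)>185).astype(np.uint8)
    cs,h=cv2.findContours(m,cv2.RETR_CCOMP,cv2.CHAIN_APPROX_NONE)
    o=max((i for i in range(len(cs)) if h[0][i][3]<0),key=lambda i:cv2.contourArea(cs[i]))
    i=max((i for i in range(len(cs)) if h[0][i][3]==o),key=lambda i:cv2.contourArea(cs[i]))
    W=lambda c:np.array([px2w("wrist",(x+.5)/S-.5+a,(y+.5)/S-.5+b,z,k)[:2] for x,y in c[:,0]])
    O,I=W(cs[o]),W(cs[i]); return circ(O),O,I
E
python3 - <<'E'
from slot import *
np.set_printoptions(precision=4,suppress=True)
k={'fx': 371.64829954431775, 'fy': 371.64829954431775, 'cx': 318.44723343754663, 'cy': 238.2153954563685, 'position': [0.4636, 0.1506, 0.3743], 'rotation': [163.5428,  -0.0209,  75.5781]}
im=cv2.imread("pics/w1_raw.png")
(c,e),O,I=socket(im,k,306,223); print(c,e)
d=I-c[:2]; r=np.hypot(*d.T); t=np.arctan2(d[:,1],d[:,0])
body=circ(I[r<17])[0]; print("bore",body)
f=r>18.5e-3
for s in (f&(np.cos(t)>0),f&(np.cos(t)<0)):
    q=d[s]; print(len(q),r[s].max(),np.degrees(np.arctan2(*q.mean(0)[::-1])), q.mean(0))
rect=cv2.minAreaRect((I*1e4).astype(np.float32)); print(rect)
a=I[f&(np.cos(t)>0)].mean(0)-I[f&(np.cos(t)<0)].mean(0); print("slot yaw",np.degrees(np.arctan2(a[1],a[0])))
# base outline
E
```

```text
[0.5396 0.1212 0.033 ] 0.00016129578901127203
bore [0.5395 0.1212 0.0157]
76 0.0240424794836156 16.182422638890444 [0.0212 0.0061]
85 0.02435660267525791 -163.7527248607072 [-0.0213 -0.0062]
((5392.787109375, 1212.50244140625), (309.7957763671875, 460.047119140625), 79.23367309570312)
slot yaw 16.214988945944977
```

Request:
apply_moves(
  deltas=[
    [-5,-25,0,0,0,0,85],
    [-5,-35,0,0,0,0,85],
    [-5,-35,0,0,0,0,85],
    [-5,-35,0,0,0,0,85],
    [-5,-35,0,0,0,0,85],
  ],
)

```text
time: 2.92
tool_pos: [0.5162, -0.0337, 0.2317]
eef_rot: [180.0, 0.0, 165.8]
ft_force: [-0.3, -0.5, 0.5]
grip_width: 0.0853
finger_force: 0.0
```

Request:
apply_moves(
  deltas=[
    [-5,-35,0,0,0,0,85],
    [-5,-35,0,0,0,0,85],
    [-3,-27,0,0,0,0,85],
    [0,0,0,0,0,0,85],
    [0,0,0,0,0,0,85],
  ],
)

```text
time: 3.33
tool_pos: [0.5051, -0.1307, 0.2315]
eef_rot: [180.0, 0.0, 165.6]
ft_force: [0.4, 1.0, 0.6]
grip_width: 0.0848
finger_force: 0.0
```

```bash
python3 - <<'E'
from h import *
import json
np.set_printoptions(precision=4,suppress=True)
s=state(); print(s["time"],s["tool_pos"],s["eef_rot"])
c="wrist"; k=calibration(c); im=snapshot(c); cv2.imwrite("pics/w2_raw.png",im)
json.dump({a:np.asarray(b).tolist() for a,b in k.items()},open("pics/w2.json","w"))
for n in ("carrier","carrier_wing"):
    for d in spot_in(c,n)[:2]: print(n,d, px2w(c,*d["box"][:2],0.05,k))
u,v=np.array(w2px(c,[.505,-.129,.05],k)).astype(int); u=np.clip(u,100,540); v=np.clip(v,80,400)
cv2.imwrite("pics/w2.png",cv2.resize(im[v-80:v+80,u-100:u+100],None,fx=3.5,fy=3.5,interpolation=cv2.INTER_CUBIC)); print(u-100,v-80)
E
```

```text
3.3333 [ 0.5051 -0.1307  0.2315] [179.9841   0.0252 165.5614]
carrier {'box': [315.7, 217.5, 50.2, 56.2], 'confidence': 0.82} [ 0.5091 -0.1346  0.05  ]
carrier {'box': [548.0, 192.4, 98.1, 117.2], 'confidence': 0.16} [0.5398 0.0999 0.05  ]
carrier_wing {'box': [318.4, 217.1, 50.4, 58.0], 'confidence': 0.89} [ 0.5094 -0.1321  0.05  ]
220 131
```

View pics/w2.png

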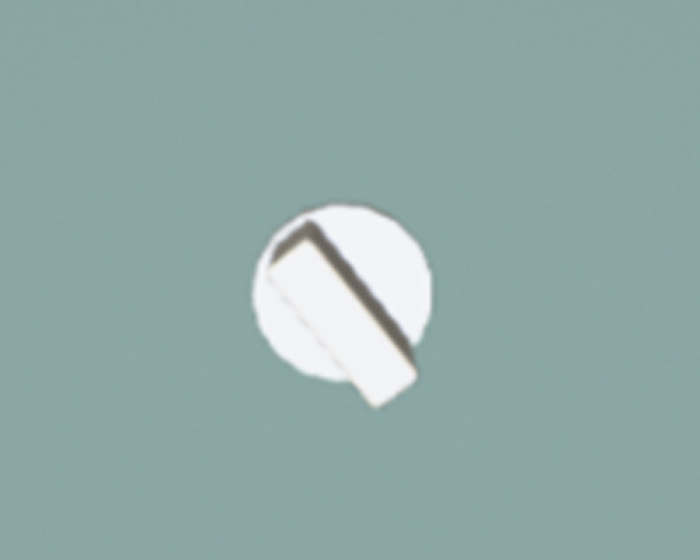

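The wing's top face is clear, with corners at about (270,264), (308,238), (417,374) and (377,407) in the crop. The flange circle is centred at about (342,292).

```bash
python3 - <<'E'
from slot import *
import json
np.set_printoptions(precision=4,suppress=True)
k=json.load(open("pics/w2.json"))
W=lambda x,y,z:px2w("wrist",(x+.5)/3.5-.5+220,(y+.5)/3.5-.5+131,z,k)[:2]
C=np.array([W(*p,.072) for p in ((270,264),(308,238),(417,374),(377,407))])
print("centre",C.mean(0)); e=[C[(i+1)%4]-C[i] for i in range(4)]
print([(np.hypot(*x),np.degrees(np.arctan2(x[1],x[0]))) for x in e])
F=np.array([W(*p,.038) for p in ((253,292),(260,325),(285,360),(342,381),(432,292),(400,222))]); print(circ(F))
E
```

```text
centre [ 0.5088 -0.1325]
[(np.float64(0.01101544160919765), np.float64(110.10104145119949)), (np.float64(0.04251681554939963), np.float64(23.563773157255337)), (np.float64(0.012803171240906394), np.float64(-63.446396730440675)), (np.float64(0.04388647359717043), np.float64(-158.7743409995266))]
(array([ 0.5096, -0.1328,  0.024 ]), np.float64(0.000253541391382285))
```

Request:
apply_moves(
  deltas=[
    [-4.2,-0.9,10,0,0,0,85],
    [0,0,18,0,0,-0.107,85],
    [0,0,18,0,0,-0.107,85],
    [0,0,18,0,0,-0.107,85],
    [0,0,18,0,0,-0.107,85],
  ],
)

```text
time: 3.9
tool_pos: [0.5094, -0.1314, 0.1476]
eef_rot: [180.0, -0.0, -169.4]
ft_force: [0.3, 0.2, -0.1]
grip_width: 0.0851
finger_force: 0.0
```

Request:
apply_moves(
  deltas=[
    [0,0,18,0,0,-0.107,85],
    [0,0,18,0,0,-0.109,85],
    [0,0,0,0,0,0,85],
    [0,0,0,0,0,0,85],
  ],
)

```text
time: 4.23
tool_pos: [0.5088, -0.1315, 0.1122]
eef_rot: [179.9, -0.1, -157.6]
ft_force: [0.7, -0.8, 0.6]
grip_width: 0.0849
finger_force: 0.0
```

```bash
python3 - <<'E'
from h import *
np.set_printoptions(precision=4,suppress=True)
s=state(); print(s["time"],s["tool_pos"],s["eef_rot"],s["q"])
k=calibration("wrist"); im=snapshot("wrist")
y=np.radians(22.5); a=np.array([np.cos(y),np.sin(y)]); b=np.array([-a[1],a[0]])
P=[np.append(np.array([.509,-.1326])+i*.022*a+j*.007*b,.072) for i,j in ((1,1),(1,-1),(-1,-1),(-1,1))]
px=np.array([w2px("wrist",p,k) for p in P]); print(px)
cv2.polylines(im,[np.round(px*16).astype(np.int32)],True,(0,0,255),1,cv2.LINE_AA,4)
cv2.imwrite("pics/w3.png",cv2.resize(im[120:400,130:510],None,fx=2,fy=2,interpolation=cv2.INTER_CUBIC))
E
```

```text
4.2333 [ 0.5088 -0.1315  0.1122] [ 179.8965   -0.1092 -157.5858] [ -18.5204    7.2895   89.4731    0.0067   83.3877 -130.9354]
[[329.8729 307.2552]
 [304.4641 307.3177]
 [303.1781 230.127 ]
 [330.5578 230.0506]]
```

View pics/w3.png

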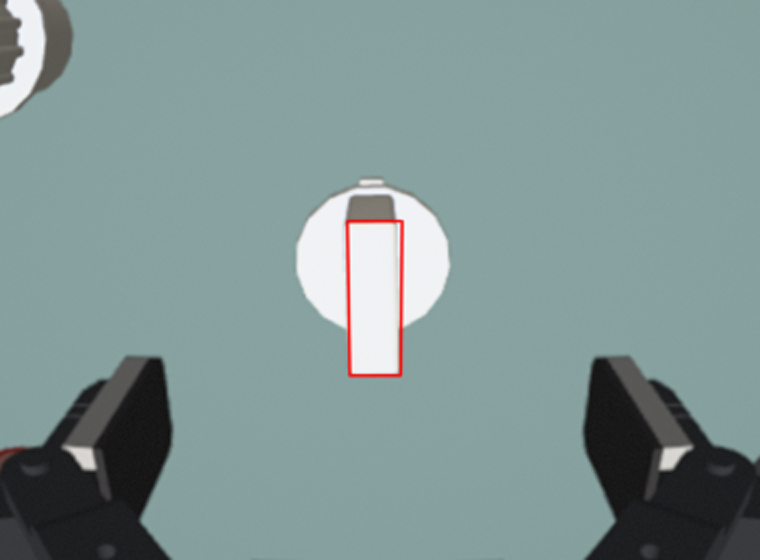

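The projected wing rectangle sits on the real wing to within a millimetre, and the pads are centred either side of it. I'll descend and grip.

Request:
apply_moves(
  deltas=[
    [0.3,-0.8,20,0,0,0,85],
    [0,0,20,0,0,0,85],
    [0,0,18,0,0,0,85],
    [0,0,11,0,0,0,85],
    [0,0,0,0,0,0,85],
  ],
)

```text
time: 4.7
tool_pos: [0.5086, -0.1328, 0.0429]
eef_rot: [179.9, -0.1, -157.6]
ft_force: [-0.3, -0.4, 0.2]
grip_width: 0.085
finger_force: 0.0
```

Request:
apply_moves(
  deltas=[
    [0,0,0,0,0,0,8],
    [0,0,0,0,0,0,8],
    [0,0,0,0,0,0,8],
    [0,0,0,0,0,0,8],
    [0,0,0,0,0,0,8],
  ],
  grip_force=50,
)

```text
time: 5.12
tool_pos: [0.5097, -0.1334, 0.0451]
eef_rot: [-180.0, 0.1, -157.5]
ft_force: [0.1, -0.0, 0.1]
grip_width: 0.0253
finger_force: 0.0
```

Request:
apply_moves(
  deltas=[
    [0,0,0,0,0,0,8],
    [0,0,0,0,0,0,8],
    [0,0,0,0,0,0,8],
    [0,0,0,0,0,0,8],
    [0,0,0,0,0,0,8],
  ],
)

```text
time: 5.53
tool_pos: [0.5096, -0.1334, 0.0448]
eef_rot: [-180.0, 0.0, -157.5]
ft_force: [-0.4, 0.9, 5.0]
grip_width: 0.0132
finger_force: 49.5
```

Request:
apply_moves(
  deltas=[
    [0,0,-8,0,0,0,8],
    [0,0,-20,0,0,0,8],
    [0,0,-22,0,0,0,8],
    [0,0,-18,0,0,0,8],
    [0,0,-7,0,0,0,8],
  ],
)

```text
time: 5.95
tool_pos: [0.5101, -0.1335, 0.1221]
eef_rot: [-179.9, 0.2, -157.5]
ft_force: [0.4, -0.1, -0.7]
grip_width: 0.0133
finger_force: 48.8
```

Request:
apply_moves(
  deltas=[
    [-8,14,0,0,0,0,8],
    [-16,28,0,0,0,0,8],
    [-16,28,0,0,0,0,8],
    [-16,28,0,0,0,0,8],
    [-16,28,0,0,0,0,8],
  ],
)

```text
time: 6.37
tool_pos: [0.5269, 0.0121, 0.1184]
eef_rot: [180.0, -0.1, -157.5]
ft_force: [0.6, 0.4, -1.2]
grip_width: 0.0132
finger_force: 48.8
```

Request:
apply_moves(
  deltas=[
    [-16,28,0,0,0,0,8],
    [-16,28,0,0,0,0,8],
    [-13.2,26,0,0,0,0,8],
    [-8,15.8,0,0,0,0,8],
    [0,0,0,0,0,0.11,8],
  ],
)

```text
time: 6.78
tool_pos: [0.5384, 0.1248, 0.1182]
eef_rot: [179.9, -0.1, -163.5]
ft_force: [0.1, -0.6, -1.2]
grip_width: 0.013
finger_force: 48.9
```

Request:
apply_moves(
  deltas=[
    [0,0,0,0,0,0,8],
    [0,0,0,0,0,0,8],
    [0,0,0,0,0,0,8],
  ],
)

```text
time: 7.03
tool_pos: [0.5389, 0.1209, 0.1188]
eef_rot: [180.0, -0.1, -163.7]
ft_force: [-0.1, 0.3, -0.5]
grip_width: 0.0129
finger_force: 48.9
```

```bash
python3 - <<'E'
from h import *
import json
np.set_printoptions(precision=4,suppress=True)
s=state(); print(s)
c="wrist"; k=calibration(c); im=snapshot(c); cv2.imwrite("pics/w4_raw.png",im)
json.dump({a:np.asarray(b).tolist() for a,b in k.items()},open("pics/w4.json","w"))
print(w2px(c,[.5396,.1212,.05],k))
cv2.imwrite("pics/w4.png",cv2.resize(im[120:400,130:510],None,fx=2,fy=2,interpolation=cv2.INTER_CUBIC))
E
```

```text
{'time': 7.0333, 'q': array([  8.8106,  11.0642,  84.4679,  -0.0013,  84.5224, -97.5254]), 'qvel': array([-0.4175, -0.365 , -0.1045, -0.074 ,  0.0143,  0.5311]), 'joint_torque': array([  0.4332, -42.6534, -34.8991,   0.0199,   0.0037,   0.0222]), 'tool_pos': array([0.5389, 0.1209, 0.1188]), 'eef_rot': array([ 179.9941,   -0.0543, -163.6639]), 'ft_force': array([-0.1092,  0.2782, -0.454 ]), 'moment': array([-0.0338, -0.0347, -0.0355]), 'finger_force': 48.8592392206192, 'grip_width': 0.012919989428755845}
(np.float64(319.3002714168835), np.float64(254.42308016297682))
```

View pics/w4.png

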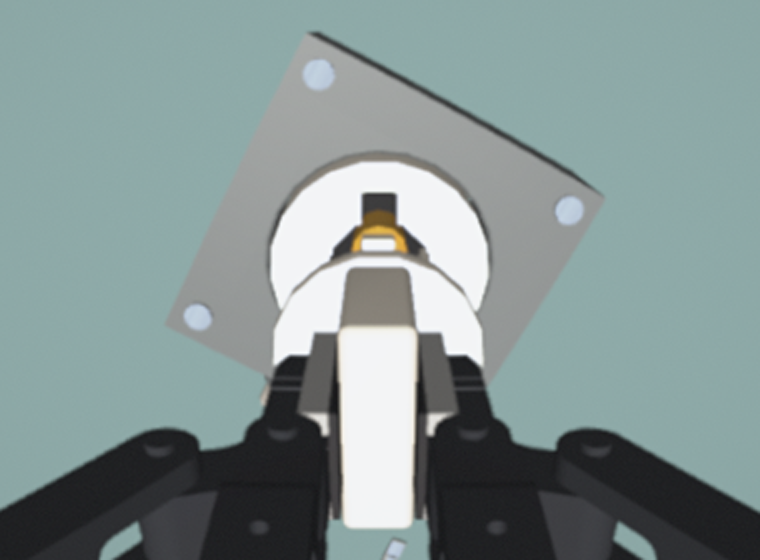

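The view shows the lug at (379,243) in line with the slot centred at (379,205), and the insert and wing centred on the same column. Next I'll check the offset along the tool's x.

```bash
python3 - <<'E'
from slot import *
import json
np.set_printoptions(precision=4,suppress=True)
k=json.load(open("pics/w4.json")); t=np.array([.5389,.1209,.1188]); yaw=np.radians(-163.66)
ex=np.array([np.cos(yaw),np.sin(yaw)]); ey=np.array([np.sin(yaw),-np.cos(yaw)])
def T(x,y,z):
    p=px2w("wrist",(x+.5)/2-.5+130,(y+.5)/2-.5+120,z,k)[:2]-t[:2]; return np.array([p@ex,p@ey])
zo=t[2]-.0448
print("wing top edge (expect x=22)",T(378,326,zo+.072),T(378,527,zo+.072))
print("flange top arc",T(379,256,zo+.038))
im=cv2.imread("pics/w4_raw.png")
# sub-pixel insert arc, keep top edge
P=np.array([T(*p,.05) for p in ((269,258),(277,222),(300,188),(340,165),(380,160),(420,166),(455,188),(482,222),(490,258))])
f=least_squares(lambda c:np.hypot(*(P-c[:2]).T)-.033,[0,0]); print("insert centre",f.x,f.fun)
print("slot outer mid",T(362,193,.05),T(397,193,.05),"lug end top",T(379,237,zo+.018),T(379,250,zo+.012))
fl=np.array([T(*p,zo+.038) for p in ((275,330),(285,303),(310,275),(345,259),(379,255),(415,259),(450,276),(473,303),(483,330))])
f=least_squares(lambda c:np.hypot(*(fl-c[:2]).T)-.024,[0,0]); print("flange centre",f.x,f.fun)
E
```

```text
wing top edge (expect x=22) [ 0.022  -0.0003] [-0.0212 -0.0003]
flange top arc [ 0.0235 -0.0001]
insert centre [0.0002 0.0001] [ 0.0003  0.0004  0.0005 -0.     -0.0006 -0.0001 -0.0002  0.0006  0.0006]
slot outer mid [ 0.0228 -0.0049] [0.0228 0.0053] lug end top [ 0.0218 -0.    ] [ 0.0167 -0.    ]
flange centre [ 0.     -0.0001] [-0.0002  0.0001  0.0002 -0.0001 -0.0003  0.      0.0003  0.0001 -0.0002]
```

Request:
apply_moves(
  deltas=[
    [0.2,0,10,0,0,0,8],
    [0,0,8,0,0,0,8],
    [0,0,3,0,0,0,8],
    [0,0,2,0,0,0,8],
    [0,0,2,0,0,0,8],
  ],
)

```text
time: 7.5
tool_pos: [0.5388, 0.1212, 0.0937]
eef_rot: [180.0, -0.0, -163.8]
ft_force: [0.7, -0.4, -1.3]
grip_width: 0.0132
finger_force: 48.9
```

Request:
apply_moves(
  deltas=[
    [0,0,2,0,0,0,8],
    [0,0,2,0,0,0,8],
    [0,0,2,0,0,0,8],
    [0,0,0,0,0,0,8],
    [0,0,0,0,0,0,8],
  ],
)

```text
time: 7.92
tool_pos: [0.539, 0.1214, 0.0883]
eef_rot: [180.0, -0.0, -163.8]
ft_force: [-0.6, 0.2, -0.9]
grip_width: 0.013
finger_force: 48.9
```

Request:
apply_moves(
  deltas=[
    [0,0,1.5,0,0,0,8],
    [0,0,1.5,0,0,0,8],
    [0,0,1.5,0,0,0,8],
    [0,0,0,0,0,0,8],
    [0,0,0,0,0,0,8],
  ],
)

```text
time: 8.33
tool_pos: [0.5389, 0.1214, 0.0836]
eef_rot: [180.0, -0.0, -163.8]
ft_force: [0.4, -0.3, -1.1]
grip_width: 0.0132
finger_force: 48.9
```

Request:
apply_moves(
  deltas=[
    [0,0,1,0,0,0,8],
    [0,0,1,0,0,0,8],
    [0,0,1,0,0,0,8],
    [0,0,0,0,0,0,8],
    [0,0,0,0,0,0,8],
  ],
)

```text
time: 8.75
tool_pos: [0.5389, 0.1214, 0.0807]
eef_rot: [180.0, -0.0, -163.8]
ft_force: [0.5, -0.5, -0.6]
grip_width: 0.013
finger_force: 48.9
```

The lugs are through the slots with no contact force. Now I'll push against the spring.

Request:
apply_moves(
  deltas=[
    [0,0,1.5,0,0,0,8],
    [0,0,1.5,0,0,0,8],
    [0,0,1.5,0,0,0,8],
    [0,0,1.5,0,0,0,8],
    [0,0,0,0,0,0,8],
  ],
)

```text
time: 9.17
tool_pos: [0.5392, 0.1214, 0.0749]
eef_rot: [180.0, 0.0, -163.8]
ft_force: [0.1, -1.0, 1.7]
grip_width: 0.013
finger_force: 49.2
```

Request:
apply_moves(
  deltas=[
    [0,0,1.5,0,0,0,8],
    [0,0,1.5,0,0,0,8],
    [0,0,1.5,0,0,0,8],
    [0,0,1.5,0,0,0,8],
    [0,0,0,0,0,0,8],
  ],
)

```text
time: 9.58
tool_pos: [0.5392, 0.1214, 0.069]
eef_rot: [-180.0, 0.0, -163.8]
ft_force: [-0.7, 0.5, 5.8]
grip_width: 0.0128
finger_force: 49.7
```

Request:
apply_moves(
  deltas=[
    [0,0,1,0,0,0,8],
    [0,0,0.4,0,0,0,8],
    [0,0,0,0,0,0,8],
    [0,0,0,0,0,0,8],
  ],
)

```text
time: 9.92
tool_pos: [0.5393, 0.1214, 0.0679]
eef_rot: [-180.0, 0.0, -163.8]
ft_force: [-0.4, -0.3, 5.8]
grip_width: 0.0128
finger_force: 49.7
```

Request:
apply_moves(
  deltas=[
    [0,0,1.2,0,0,0,8],
    [0,0,0,0,0,0,8],
    [0,0,0,0,0,0.04,8],
    [0,0,0,0,0,0.06,8],
    [0,0,0,0,0,0.08,8],
  ],
)

```text
time: 10.33
tool_pos: [0.5395, 0.1215, 0.067]
eef_rot: [180.0, 0.1, -174.2]
ft_force: [-0.2, -0.7, 7.3]
grip_width: 0.0129
finger_force: 50.0
```

```bash
python3 -c "
from h import *
s=state(); print(s['tool_pos'],s['eef_rot'],s['ft_force'],s['moment'])"
```

```text
[0.5395206  0.12147358 0.06700475] [ 1.79992063e+02  9.32208192e-02 -1.74242975e+02] [-0.21394784 -0.72787144  7.27459716] [-0.06318705  0.0599468   0.00600859]
```

Request:
apply_moves(
  deltas=[
    [0,0,0,0,0,0.08,8],
    [0,0,0,0,0,0.08,8],
    [0,0,0,0,0,0.08,8],
    [0,0,0,0,0,0.08,8],
    [0,0,0,0,0,0.08,8],
  ],
)

```text
time: 10.75
tool_pos: [0.5397, 0.1215, 0.0671]
eef_rot: [179.9, 0.1, 162.8]
ft_force: [0.2, -0.4, 7.0]
grip_width: 0.0131
finger_force: 50.0
```

Request:
apply_moves(
  deltas=[
    [0,0,0,0,0,0.08,8],
    [0,0,0,0,0,0.08,8],
    [0,0,0,0,0,0.08,8],
    [0,0,0,0,0,0.08,8],
    [0,0,0,0,0,0.08,8],
  ],
)

```text
time: 11.17
tool_pos: [0.5396, 0.1215, 0.0671]
eef_rot: [179.9, 0.1, 139.9]
ft_force: [0.3, -0.7, 6.8]
grip_width: 0.0133
finger_force: 50.0
```

Request:
apply_moves(
  deltas=[
    [0,0,0,0,0,0.08,8],
    [0,0,0,0,0,0.08,8],
    [0,0,0,0,0,0.08,8],
    [0,0,0,0,0,0.06,8],
    [0,0,0,0,0,0,8],
  ],
)

```text
time: 11.58
tool_pos: [0.5396, 0.1215, 0.067]
eef_rot: [179.9, 0.0, 122.7]
ft_force: [-0.3, -0.3, 7.2]
grip_width: 0.0131
finger_force: 50.0
```

```bash
python3 -c "
from h import *
s=state(); print(s['tool_pos'],s['eef_rot'],s['ft_force'],s['moment'],s['q'])"
```

```text
[0.53961828 0.12149323 0.06704645] [1.79898564e+02 4.18025102e-02 1.22703338e+02] [-0.27848382 -0.32444167  7.20936687] [-0.02047009 -0.01470191 -0.0427643 ] [ 8.86183233e+00  1.40411840e+01  8.72521768e+01  2.82168784e-03
  7.85969619e+01 -2.38420980e+01]
```

Request:
apply_moves(
  deltas=[
    [0,0,0,0,0,0.05,8],
    [0,0,0,0,0,0.05,8],
    [0,0,0,0,0,0.05,8],
    [0,0,0,0,0,0.04,8],
    [0,0,0,0,0,0,8],
  ],
)

```text
time: 12.0
tool_pos: [0.5396, 0.1215, 0.0671]
eef_rot: [179.9, 0.0, 111.9]
ft_force: [0.3, 1.4, 7.3]
grip_width: 0.0131
finger_force: 50.0
```

```bash
python3 -c "
from h import *
s=state(); print(s['tool_pos'],s['eef_rot'],s['ft_force'],s['moment'])"
```

```text
[0.53963244 0.12145988 0.06706046] [1.79890506e+02 2.25420518e-02 1.11876856e+02] [0.26260864 1.35787162 7.25201861] [-0.0881856   0.01865677 -0.01244877]
```

Request:
apply_moves(
  deltas=[
    [0,0,0,0,0,0.03,8],
    [0,0,0,0,0,0.03,8],
    [0,0,0,0,0,0.02,8],
    [0,0,0,0,0,0,8],
  ],
)

```text
time: 12.33
tool_pos: [0.5396, 0.1215, 0.0671]
eef_rot: [179.9, 0.0, 107.4]
ft_force: [0.5, 0.7, 6.8]
grip_width: 0.013
finger_force: 50.0
```

```bash
python3 -c "
from h import *
s=state(); print(s['tool_pos'],s['eef_rot'],s['ft_force'],s['moment'])"
```

```text
[0.53964365 0.12148183 0.06708381] [1.79886207e+02 1.23027007e-02 1.07353112e+02] [0.53230531 0.7123604  6.81257167] [-0.04123638  0.05885815 -0.02900938]
```

Request:
apply_moves(
  deltas=[
    [0,0,0,0,0,0.02,8],
    [0,0,0,0,0,0.02,8],
    [0,0,0,0,0,0,8],
  ],
)

```text
time: 12.58
tool_pos: [0.5396, 0.1215, 0.0671]
eef_rot: [179.9, 0.0, 105.1]
ft_force: [-0.0, -0.4, 6.0]
grip_width: 0.0133
finger_force: 50.0
```

```bash
python3 -c "
from h import *
s=state(); print(s['tool_pos'],s['eef_rot'],s['ft_force'],s['moment'])"
```

```text
[0.53964832 0.12147578 0.06707249] [1.79886561e+02 1.00438351e-02 1.05068892e+02] [-0.04965773 -0.36264341  5.95297227] [-0.04887104 -0.02012406  0.00987721]
```

Request:
apply_moves(
  deltas=[
    [0,0,0,0,0,0.02,8],
    [0,0,0,0,0,0.02,8],
    [0,0,0,0,0,0,8],
  ],
)

```text
time: 12.83
tool_pos: [0.5394, 0.1215, 0.0671]
eef_rot: [179.9, 0.0, 102.8]
ft_force: [-0.7, 0.2, 7.4]
grip_width: 0.0129
finger_force: 50.1
```

```bash
python3 -c "
from h import *
s=state(); print(s['tool_pos'],s['eef_rot'],s['ft_force'],s['moment'])"
```

```text
[0.53941451 0.1214939  0.06706611] [1.79921686e+02 5.06897239e-03 1.02807486e+02] [-0.68774121  0.20849385  7.44108323] [-0.04394757  0.25144283  0.31017211]
```

The stop is felt: the moment about z rose to 0.31 N·m at about 93° of turn. I'll ease off slightly and let the spring lift the carrier.

Request:
apply_moves(
  deltas=[
    [0,0,0,0,0,-0.015,8],
    [0,0,-1,0,0,0,8],
    [0,0,-1,0,0,0,8],
    [0,0,-0.5,0,0,0,8],
    [0,0,0,0,0,0,8],
  ],
)

```text
time: 13.25
tool_pos: [0.5394, 0.1214, 0.0693]
eef_rot: [179.9, 0.0, 103.7]
ft_force: [0.1, -0.3, 6.4]
grip_width: 0.0129
finger_force: 49.9
```

Request:
apply_moves(
  deltas=[
    [0,0,-0.7,0,0,0,8],
    [0,0,-0.6,0,0,0,8],
    [0,0,0,0,0,0,8],
    [0,0,0,0,0,0,8],
  ],
)

```text
time: 13.58
tool_pos: [0.5393, 0.1215, 0.0703]
eef_rot: [179.9, -0.0, 103.7]
ft_force: [0.5, 1.0, 4.4]
grip_width: 0.0133
finger_force: 49.7
```

```bash
python3 -c "
from h import *
s=state(); print(s['tool_pos'],s['eef_rot'],s['ft_force'],s['moment'])"
```

```text
[0.53932286 0.12145242 0.07026771] [ 1.79939882e+02 -3.27495203e-03  1.03692047e+02] [0.49848166 0.96221948 4.41607051] [ 0.08320896 -0.32394602  0.00418117]
```

The carrier has risen past the lip level to about 25.5 mm and the spring force is falling as expected, so it is in the notches. I'll lift a little more and release.

Request:
apply_moves(
  deltas=[
    [0,0,-0.5,0,0,0,8],
    [0,0,-0.5,0,0,0,8],
    [0,0,0,0,0,0,8],
    [0,0,0,0,0,0,8],
  ],
)

```text
time: 13.92
tool_pos: [0.5392, 0.1214, 0.0712]
eef_rot: [180.0, -0.0, 103.7]
ft_force: [2.4, 1.2, 4.1]
grip_width: 0.0132
finger_force: 49.6
```

Request:
apply_moves(
  deltas=[
    [0,0,0,0,0,0,20],
    [0,0,0,0,0,0,30],
    [0,0,0,0,0,0,50],
    [0,0,0,0,0,0,85],
    [0,0,0,0,0,0,85],
  ],
)

```text
time: 14.33
tool_pos: [0.5385, 0.1213, 0.0704]
eef_rot: [-179.9, -0.0, 103.7]
ft_force: [-1.0, -0.8, -0.2]
grip_width: 0.0649
finger_force: 0.0
```

Request:
apply_moves(
  deltas=[
    [0,0,0,0,0,0,85],
    [0,0,0,0,0,0,85],
    [0,0,0,0,0,0,85],
    [0,0,0,0,0,0,85],
    [0,0,0,0,0,0,85],
  ],
)

```text
time: 14.75
tool_pos: [0.539, 0.1214, 0.071]
eef_rot: [180.0, -0.0, 103.7]
ft_force: [0.6, 0.4, -0.2]
grip_width: 0.085
finger_force: 0.0
```

Released. I'll retreat upward and check the carrier's height from the picture.

Request:
apply_moves(
  deltas=[
    [0,0,-10,0,0,0,85],
    [0,0,-25,0,0,0,85],
    [0,0,-30,0,0,0,85],
    [0,0,-30,0,0,0,85],
    [0,0,-25,0,0,0,85],
  ],
)

```text
time: 15.17
tool_pos: [0.5392, 0.1214, 0.1943]
eef_rot: [179.9, 0.0, 103.7]
ft_force: [1.0, 1.2, 0.9]
grip_width: 0.0851
finger_force: 0.0
```

Request:
apply_moves(
  deltas=[
    [0,0,0,0,0,0,85],
    [0,0,0,0,0,0,85],
    [0,0,0,0,0,0,85],
  ],
)

```text
time: 15.42
tool_pos: [0.5387, 0.1214, 0.1907]
eef_rot: [-180.0, -0.0, 103.7]
ft_force: [-0.2, 0.1, -0.3]
grip_width: 0.0848
finger_force: 0.0
```

```bash
python3 - <<'E'
from h import *
np.set_printoptions(precision=4,suppress=True)
s=state(); print(s["time"],s["tool_pos"],s["eef_rot"])
k=calibration("wrist"); im=snapshot("wrist")
y=np.radians(s["eef_rot"][2]); a=np.array([np.cos(y),np.sin(y)]); b=np.array([-a[1],a[0]]); c=np.array([.5396,.1212])
for z,col in ((.024,(255,0,0)),(.027,(0,0,255)),(.034,(0,255,0))):
    px=np.array([w2px("wrist",np.append(c+i*.022*a+j*.007*b,z+.072),k) for i,j in ((1,1),(1,-1),(-1,-1),(-1,1))])
    cv2.polylines(im,[np.round(px*16).astype(np.int32)],True,col,1,cv2.LINE_AA,4)
u,v=px.mean(0).astype(int)
cv2.imwrite("pics/w5.png",cv2.resize(im[v-75:v+75,u-100:u+100],None,fx=4,fy=4,interpolation=cv2.INTER_CUBIC))
E
```

```text
15.4167 [0.5387 0.1214 0.1907] [-179.9731   -0.0073  103.6954]
```

View pics/w5.png

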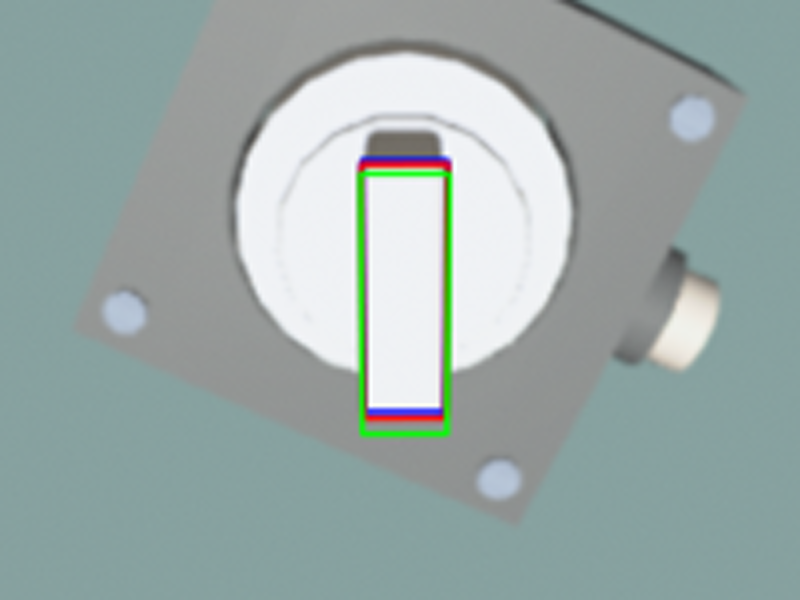

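The carrier stands upright and centred, and the wing top matches the low outlines, well below the unturned (green) one. At release the remaining 4.1 N of spring force put the origin at about 26.5 mm, which is inside the notches.

```bash
python3 -c "
from rig import order
print(order.close_job())"
```

```text
the job is handed in; nothing more can be done
None
```

The wing-grip carrier is in the socket, turned about 93° clockwise to its stop, sprung up into its notches (about 26.5 mm by spring force and tool height) and released; the job was handed in with the clock at about 15 s, with no verdict returned.

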